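# Switch on the tube mixer at its guarded power switch

### The job

Two white power units stand on the lab bench; switch on the one with the wide guard. With a finger, lift its guard right back until it stays open by itself, push the toggle beneath it fully over to the back, then tip the guard forward and let it drop shut by its own weight. Pick nothing up, leave the narrow-guarded unit as it is and do not disturb the other things on the bench.

Things in the scene. Friction and masses are not known exactly. Their poses are not given: they have to be found in the camera images.
- mixer_unit: fixed white power unit, housing 140 (x) x 130 (y) x 55 mm high, one toggle under a grey guard hood 76 mm wide. Origin under the housing's centre, z up; its front (-x of the body) faces the robot, +x is its back. The hinge line runs along body y at x = +35 mm, z = 61 mm; the toggle pivots at x = -10 mm, z = 55 mm. This is the one to switch on: the wider
- mixer_guard (a joint): hinge angle of the wide guard (rad): 0 shut, 1.5 fully open (hard stop). Free hinge, almost no friction: lifted past about 0.9 rad it leans back and stays at the stop by its weight, below that it falls shut. It weighs about 80 g. No front wall: a finger can go in under the lip
- mixer_guard_lip (a point): middle of the front edge of the wide guard's lip; moves with the guard. The 3 mm lip slopes 29 mm forwards and up (0.7 rad) from the hood's front edge. Shut: 97 mm in front of the hinge line and 59 mm above it (x = -62 mm, z = 120 mm in the unit's frame). Fully open: about 52 mm behind the hinge line and 101 mm above it
- mixer_guard_hinge (a point): middle of the wide guard's hinge line (fixed on the unit, axes parallel to the unit's). The guard is a hood with top, sides and rear wall, no front wall, 75 mm long from the hinge line forwards, 76 mm wide, top 42 mm above the hinge line, walls 3 mm thick
- mixer_toggle (a joint): angle of the steel toggle (rad): 0 off, leaning 0.45 rad towards the front; 0.9 fully over, leaning 0.45 rad towards the back. 11 mm thick bat, 36 mm from pivot to tip; it stays where it is left, and about 1.5 to 2 N at the tip moves it. Under the wide guard
- mixer_toggle_tip (a point): tip of the toggle under the wide guard, 36 mm from its pivot; moves with the toggle
- lamp_unit: fixed white power unit, housing 140 (x) x 95 (y) x 55 mm high, one toggle under a grey guard hood 42 mm wide. Origin under the housing's centre, z up; its front (-x of the body) faces the robot, +x is its back. The hinge line runs along body y at x = +35 mm, z = 61 mm; the toggle pivots at x = -10 mm, z = 55 mm. Leave this one alone: the narrower
- lamp_guard (a joint): hinge angle (rad) of the narrow guard, 0 shut; must stay shut
- lamp_toggle (a joint): angle (rad) of the toggle under the narrow guard, 0 off; must stay off
- tube_rack: white tube rack, 130 x 44 mm, 50 mm high, tubes in it reaching 92 mm, standing between the two units; loose bystander; origin under its centre
- tip_box: pipette tip box with yellow cover, 84 x 122 x 60 mm; loose bystander; origin under its centre
- cassette_a: flat white test cassette, 70 x 22 x 5 mm, on the robot's side of the units; loose bystander; origin under its centre
- cassette_b: a second flat white test cassette, the same; loose bystander
- vial: small amber screw-cap vial, 22 mm across, 42 mm high; loose bystander; origin under its centre
- reagent: white reagent bottle, 64 mm across, 130 mm high; loose bystander; origin under its centre
- beaker: glass beaker, 66 mm across, 75 mm high; loose bystander; origin under its centre
There are look-alikes about, which are no part of the job. Leave any yellow look-alike of the mixer_unit alone.

How it is judged (in metres and radians):
On the way, in this order (a step that is already met when the one before it is completed fails the run):
1. the wide guard stands fully open by itself, the fingers off the unit, the toggle still off (value of joint mixer_guard above 1.35 rad and value of joint mixer_toggle below 0.3 rad and contact force between the fingers and mixer_unit below 0.1 N), for 0.1 s.
2. the toggle is pushed fully over while the guard is open (value of joint mixer_toggle above 0.75 rad and value of joint mixer_guard above 1.1 rad), for 0.1 s.
3. the guard falls freely over the last part of its way, no finger on the unit (value of joint mixer_guard between 0.08 and 0.6 rad and contact force between the fingers and mixer_unit below 0.1 N), for 0.02 s.
At the end, for the whole second after the job is handed in: The wide guard is shut (within 0.05 rad) with its toggle over at the back (beyond 0.75 of 0.9 rad); the narrow guard is shut and its toggle off; every loose bystander is upright and within 30 mm of where it began (value of joint each of mixer_guard, lamp_guard below 0.05 rad and value of joint mixer_toggle above 0.75 rad and value of joint lamp_toggle below 0.1 rad and distance of each of tube_rack, tip_box, cassette_a, cassette_b, vial, reagent, beaker from where it was at the start of the episode below 0.03 m and angle between each of tube_rack, tip_box, cassette_a, cassette_b, vial, reagent, beaker's own z axis and vertical below 0.2 rad); the robot touches nothing.
It fails at once if the narrow-guarded unit is operated (value of joint any of lamp_guard, lamp_toggle above 0.2 rad).
It fails at once if a bystander is picked up, pushed more than 30 mm or tipped (distance of any of tube_rack, tip_box, cassette_a, cassette_b, vial, reagent, beaker from where it was at the start of the episode above 0.03 m or angle between any of tube_rack, tip_box, cassette_a, cassette_b, vial, reagent, beaker's own z axis and vertical above 0.5 rad).
It also fails if it takes over 54 s, if anything falls off the work surface, if the arm or the gripper's body presses on something with over 40 N, if the wrist force passes 120 N, or if a joint passes its speed limit or range.

### The arm

A 7-joint arm with a two-finger parallel gripper is mounted at the origin on the work surface. World frame = base frame: x ahead of the robot, y to its left, z up, the work surface at z = 0. Lengths are in mm, angles in rad, forces in N, time in s.
With the tool pointing down it reaches from about 350 to 900 mm from the base axis. Payload 8.1 kg.
Tool frame: the origin (TCP) lies between the finger pads; the fingertips stand 19 mm ahead of it and the grasp point (between the pads) is the TCP (r.finger_overhang is the x of the fingertips in the tool frame, in mm); x points along the fingers, z is the direction in which the jaws open and shut, and the axes are right-handed (so a half turn about x gives the same grasp; the last joint's range is limited). The gripper opens to 85 mm and grips with 20 to 120 N. Pads are 22 mm wide; open, the fingers measure 114 mm over their backs; the gripper's body (76 mm by 85 mm) begins 54 mm behind the grasp point. The pads swing forward as they close: fully open they stand 13 mm farther back than shut.
Start: joints at [-1.292, 0.434, 0.025, 1.573, -0.012, 1.134, -0.075], TCP at [232.898, 580.001, 216.423] pointing down, gripper open.
Joint ranges: [-2.62, 2.62], [-0.44, 2.09], [-1.27, 1.32], [0.08, 2.57], [-1.32, 4.46], [0.12, 2], [-2.74, 2.74]. Speed limits (rad/s): [2.22, 2.22, 3.01, 3.01, 3.14, 3.14, 3.14].

### API

Orientations are given as a unit quaternion [x, y, z, w].
In Python, from bench import r gives the robot as it stands. The module is installed in compiled form; this text tells all that it offers.
- The arm moves only by the tool play_rows, never from a script. Its argument "motion" is a list of rows, each a list of 7 numbers: the gripper command: -1 is fully open, 1 is shut, values between are in proportion, then the shift along the tool's x, y, z in m, then the turn, a rotation vector about the tool's x, y, z in rad. A call has 1 to 12 rows; each row is the pose to reach, as a shift and turn from the pose commanded when the call began, along the tool's axes at that moment; what a row does not reach only later rows make up. A row lasts 1/8 s, in which the tool goes at most 62.5 mm and 10.7 degrees, less where a joint would pass 70% of its speed; a pose out of reach is approached as far as the arm can. A call with a gripper value outside its range is refused whole. The fingers move at their own pace and stop on an object; "force" is the grip in N (left out, the last holds). Time passes only in rows, so rows that repeat a pose let the fingers close. It gives the time, the measured TCP pose, the force and the opening at its end, in the units of the state.
- r.sense(): the state, without advancing time (a new reading comes with each control period).
- r.snapshot(name): name is "scene" or "side" or "wrist"; returns a dict with "image" (480x640x3 uint8, red, green, blue), "camera_matrix" (3x3 intrinsics, pixels), "rvec" (rotation vector, rad) and "tvec" (3), from world to camera coordinates, as OpenCV has them. Camera axes: x right, y down, z forward; pixel columns grow to the right and rows downward; lengths in mm; the calibration is good to about 2 mm. A picture is of the moment at which its call begins. There is no depth.
- r.finish_job(): hands the job in, once; it reports no verdict.
Trained networks look in a picture, given as the dict that the camera call returned (one of the last four; its "shot" number tells which), for a name from the list of things; names that differ only in an ending like _2 or _b are one class to them, and where a whole thing is asked for, a point or a joint stands for the part that bears it (a point fixed in the world has none). Each returns a list of dicts, best first, with "confidence" (0 to 1); they miss things now and then, are a little off and sometimes report something else, mostly with a low value. They report only what shows in the picture. A call takes as long as a camera call. They do not tell look-alikes from the thing itself.
- r.masks_of(picture, query): "mask" (480x640 bool, what is visible of it).
- r.pinpoint(picture, query): "xyz" ([x, y, z] in mm, in world coordinates, good to about 4 mm: a listed point, or the origin of a listed thing).
The state is a dict: "time_s": time; "joint_pos": joint angles; "dq": joint speeds; "effort": joint torques, N m; "ee_pos": TCP position; "orientation": TCP orientation; "wrist_force": force on the tool from outside, world axes, zero at the start; "moment": the same for the moment, N m; "finger_gap": opening from 0.0 (shut) to 1.0 (fully open).
Only numpy, scipy, OpenCV 4.12 (cv2) and the standard library are available. Lean on these libraries where they do the work, as an engineer would, in place of code of your own. Each camera call takes 0.05 s, during which the arm holds its last target. There are 200 camera calls.

## Working session

There is one attempt and no reset: what is moved stays moved. The work goes in short steps, Python scripts to look and compute and a tool call to move; the robot and the scene stay as the last step left them, time stands still between calls to the robot, and variables do not carry over. Pictures are saved under pics/ and viewed, about 8 in all and at most 12, crops included, and the job is handed in when it is done.

Besides the shell and the picture viewer there is one more tool, called after "Call:" in YAML: its name, and indented under it one key for each argument. play_rows: Moves the arm, as the interface text tells. Its arguments: {"type":"object","properties":{"motion":{"type":"array","items":{"type":"array","items":{"type":"number"}}},"force":{"type":"number"}},"required":["motion"]}

```bash
mkdir -p pics
cat > h.py <<'E'
import numpy as np, cv2
from bench import r
from scipy.spatial.transform import Rotation as R
def save(n,im): cv2.imwrite(f'pics/{n}.png',cv2.cvtColor(im,cv2.COLOR_RGB2BGR))
def proj(p,pts): return cv2.projectPoints(np.float64(pts).reshape(-1,1,3),p['rvec'],p['tvec'],p['camera_matrix'],None)[0].reshape(-1,2)
E
python3 - <<'E'
from h import *
s=r.sense(); print({k:np.round(v,3) for k,v in s.items()})
for c in ('scene','side'):
    p=r.snapshot(c); save(c,p['image'])
    for q in ('mixer_unit','lamp_unit','mixer_guard_lip','mixer_guard_hinge','mixer_toggle_tip','tube_rack','tip_box','cassette_a','vial','reagent','beaker'):
        for d in r.pinpoint(p,q): print(c,q,np.round(d['xyz'],0),round(d['confidence'],2),proj(p,d['xyz']).round())
E
```

```text
{'time_s': np.float64(0.0), 'joint_pos': array([-1.292,  0.435,  0.025,  1.574, -0.012,  1.134, -0.075]), 'dq': array([ 0.001,  0.001, -0.002,  0.001,  0.   ,  0.001, -0.   ]), 'effort': array([ 0.0000e+00, -6.7046e+01,  1.0260e+00, -3.1622e+01,  1.6000e-02,
        1.2000e-02,  0.0000e+00]), 'ee_pos': array([232.744, 579.473, 215.628]), 'orientation': array([-0.396,  0.586,  0.396,  0.585]), 'wrist_force': array([-0.576, -0.38 , -0.152]), 'moment': array([ 0.002, -0.026,  0.021]), 'finger_gap': np.float64(0.995)}
scene mixer_unit [380. 662.  -3.] 0.92 [[543. 362.]]
scene mixer_unit [496. 206.  -2.] 0.65 [[355. 291.]]
scene lamp_unit [ 506. -206.   -4.] 0.7 [[243. 224.]]
scene mixer_guard_lip [433. 204. 124.] 0.81 [[372. 243.]]
scene mixer_guard_lip [320. 652. 117.] 0.63 [[568. 312.]]
scene mixer_guard_hinge [531. 201.  58.] 0.81 [[345. 283.]]
scene mixer_guard_hinge [415. 667.  61.] 0.78 [[549. 359.]]
scene mixer_toggle_tip [ 353. -192.   -2.] 0.55 [[282. 200.]]
scene tube_rack [514.  -6.  -1.] 0.63 [[290. 256.]]
scene tube_rack [532. 205.  60.] 0.61 [[347. 283.]]
scene tube_rack [3
[... 436 characters left out ...]
255. 175.]]
side lamp_unit [ 509. -205.    1.] 0.67 [[327. 396.]]
side lamp_unit [358.  62.   1.] 0.61 [[254. 309.]]
side mixer_guard_lip [430. 203. 119.] 0.84 [[278. 235.]]
side mixer_guard_lip [319. 652. 115.] 0.7 [[234. 146.]]
side mixer_guard_hinge [418. 666.  62.] 0.71 [[266. 156.]]
side mixer_guard_hinge [526. 211.  59.] 0.64 [[314. 248.]]
side tube_rack [515. -11.  -1.] 0.58 [[320. 328.]]
side tube_rack [498. 202.  -2.] 0.23 [[304. 268.]]
side tip_box [451. 438.  -1.] 0.62 [[282. 214.]]
side cassette_a [ 351. -120.   -1.] 0.71 [[253. 371.]]
side cassette_a [431. 204. 123.] 0.53 [[278. 234.]]
side vial [ 353. -194.   -1.] 0.52 [[255. 398.]]
side vial [451. 440.  -1.] 0.48 [[281. 214.]]
```

View pics/scene.png

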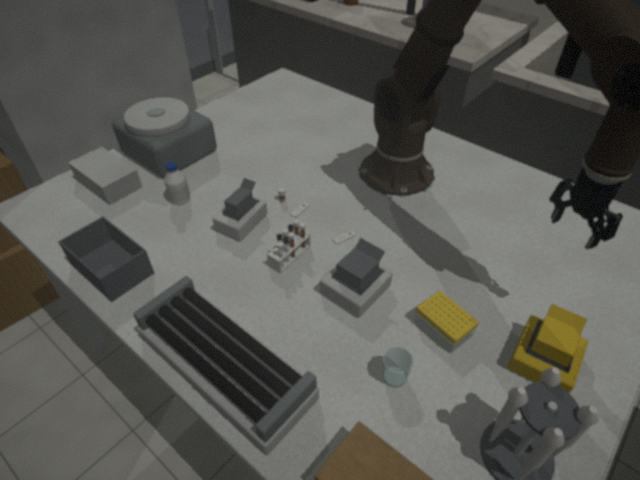

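View pics/side.png

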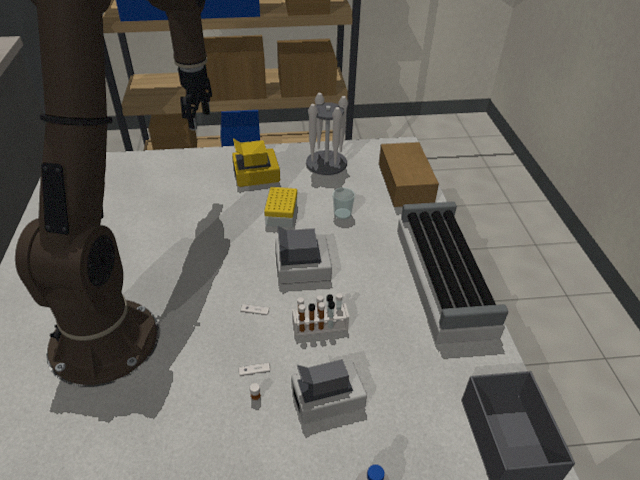

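Candidates for the wide-guarded unit in the scene picture:
- White unit with the wide hood, at about (355,285).
- White unit with the narrow hood, at about (240,212). This is the lamp unit.
- Yellow look-alike, at about (550,350).

By the description I choose the white wide one, near (496,204) mm. I'll check it in a close crop with a wireframe, which also gives the yaw.

```bash
cat >> h.py <<'E'
U=[496.,204.,0.]; YAW=0.0   # unit pose
def b2w(p,U=None,yaw=None):
    import h; U=h.U if U is None else U; yaw=h.YAW if yaw is None else yaw
    return R.from_euler('z',yaw).apply(np.float64(p))+np.array(U)
def wire(p,im,U,yaw,w=65,col=(255,0,0),hood=38):
    P=lambda *a: tuple(map(int,(proj(p,b2w(a,U,yaw))[0]*16)))
    for z in (0,55):
        q=[P(x,y,z) for x,y in((-70,-w),(70,-w),(70,w),(-70,w))]
        for i in range(4): cv2.line(im,q[i],q[(i+1)%4],col,1,cv2.LINE_AA,4)
    q=[P(35,-hood,61),P(35,-hood,103),P(-40,-hood,103),P(-62,-hood,120),P(-62,hood,120),P(-40,hood,103),P(35,hood,103),P(35,hood,61)]
    for a,b in zip(q,q[1:]): cv2.line(im,a,b,(0,255,0),1,cv2.LINE_AA,4)
def rel(tip,pitch,s=None,yaw=None,ov=19.):
    """body-frame fingertip target, pitch=angle of tool x below horizontal -> tool shift (m) and rotvec"""
    import h
    yaw=h.YAW if yaw is None else yaw
    s=s or r.sense(); Rc=R.from_quat(s['orientation'])
    best=None
    for sg in (1,-1):
        x=np.array([np.cos(pitch),0,-np.sin(pitch)]); z=np.array([0,sg,0.]); y=np.cross(z,x)
        Rt=R.from_euler('z',yaw)*R.from_matrix(np.c_[x,y,z])
        rv=(Rc.inv()*Rt).as_rotvec()
        if best is None or np.linalg.norm(rv)<np.linalg.norm(best[1]): best=(Rt,rv)
    Rt,rv=best; tcp=b2w(tip)-ov*Rt.apply([1,0,0])
    return Rc.inv().apply(tcp-s['ee_pos'])/1000, rv, tcp
E
python3 - <<'E'
from h import *
print(r.finger_overhang, R.from_quat(r.sense()['orientation']).as_matrix().round(2))
out=[]
for c,box in (('scene',(300,220,420,320)),('side',(250,205,370,305))):
    p=r.snapshot(c); m=[d for d in r.masks_of(p,'mixer_unit')]
    for d in m: print(c,round(d['confidence'],2),np.argwhere(d['mask']).mean(0).round())
    x0,y0,x1,y1=box; im=p['image'].copy(); raw=cv2.resize(im[y0:y1,x0:x1],None,fx=3.3,fy=3.3,interpolation=cv2.INTER_CUBIC)
    K=p['camera_matrix'].copy();A=np.array([[3.3,0,-3.3*x0],[0,3.3,-3.3*y0],[0,0,1]])
    q=dict(p,camera_matrix=A@K); w=raw.copy(); wire(q,w,U,0.0); out.append(np.hstack([raw,w]))
    for yaw in (-.2,-.1,0,.1,.2): pass
save('crop',cv2.resize(np.vstack(out),(790,660))[:, :] if 0 else cv2.resize(np.vstack(out),(720,600)))
for f,u in((150,110),):
    print([np.round(v,3) for v in rel((35-f,0,61+u),np.pi/4)])
E
```

```text
19.0 [[ 0.   -0.93  0.37]
 [ 0.    0.37  0.93]
 [-1.    0.    0.  ]]
scene 0.97 [347. 551.]
scene 0.84 [279. 357.]
side 0.74 [256. 302.]
side 0.72 [203. 343.]
side 0.63 [163. 254.]
[array([ 0.032, -0.265, -0.299]), array([-0.362, -0.15 , -0.776]), array([367.565, 204.   , 184.435])]
```

View pics/crop.png

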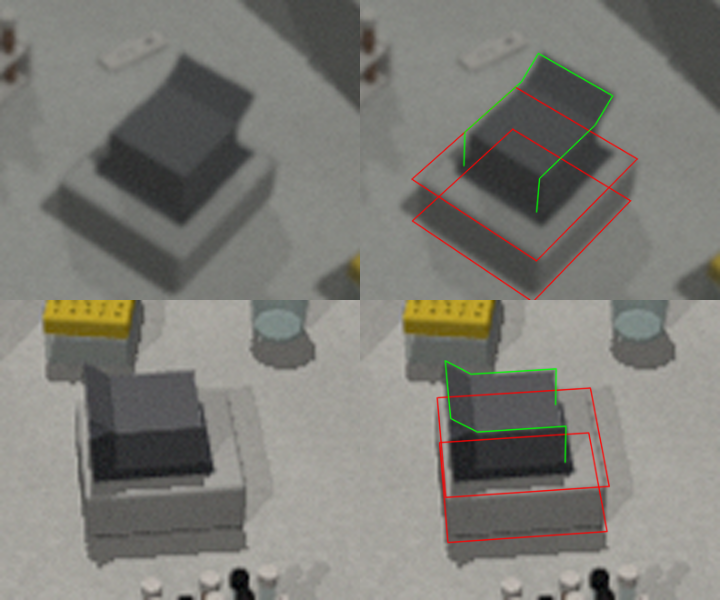

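Left of the crop: white housing with the wide grey hood, so this is the right unit. The hood's outline fits the wireframe within about 3 mm, with a yaw of about -0.04. I go to the standoff now.

Call:
play_rows:
  motion:
    - [1, 0, -0.04, -0.05, 0, 0, 0]
    - [1, 0, -0.08, -0.1, -0.09, -0.04, -0.19]
    - [1, 0.01, -0.13, -0.15, -0.18, -0.07, -0.38]
    - [1, 0.02, -0.18, -0.2, -0.27, -0.11, -0.57]
    - [1, 0.03, -0.22, -0.25, -0.36, -0.15, -0.776]
    - [1, 0.032, -0.265, -0.299, -0.36, -0.15, -0.776]
    - [1, 0.032, -0.265, -0.299, -0.36, -0.15, -0.776]
    - [1, 0.032, -0.265, -0.299, -0.36, -0.15, -0.776]
    - [1, 0.032, -0.265, -0.299, -0.36, -0.15, -0.776]

```text
time_s: 2.52
ee_pos: [366.3, 211.2, 184.2]
orientation: [0.655, -0.271, -0.269, -0.652]
wrist_force: [0.5, -0.0, -0.1]
finger_gap: -0.0
```

```bash
sed -i 's/YAW=0.0/YAW=-0.04/' h.py
python3 - <<'E'
from h import *
s=r.sense(); print(s['ee_pos'].round(1),R.from_quat(s['orientation']).as_matrix().round(3),s['joint_pos'].round(2),s['finger_gap'],s['wrist_force'].round(2))
p=r.snapshot('wrist'); im=p['image'].copy(); wire(p,im,U,YAW); save('w1',im)
for q in ('mixer_guard_lip','mixer_guard_hinge','mixer_unit','mixer_toggle_tip'):
  for d in r.pinpoint(p,q): print(q,d['xyz'].round(1) if hasattr(d['xyz'],'round') else d['xyz'],d['confidence'])
tip=s['ee_pos']+19*R.from_quat(s['orientation']).apply([1,0,0]);print('tip',tip)
E
```

```text
[366.3 211.2 184.2] [[ 0.708 -0.706  0.001]
 [-0.004 -0.003  1.   ]
 [-0.706 -0.708 -0.005]] [-0.86  0.08 -0.52  2.57  1.28  0.86 -0.87] -0.00045148545554502163 [ 0.53 -0.04 -0.12]
mixer_guard_lip [429.7, 204.5, 120.2] 0.89
mixer_guard_hinge [523.2, 203.9, 63.3] 0.84
mixer_unit [498.3, 202.8, 2.5] 0.96
mixer_toggle_tip [467.2, 203.6, 86.8] 0.69
tip [379.74361445 211.15257655 170.81126119]
```

View pics/w1.png

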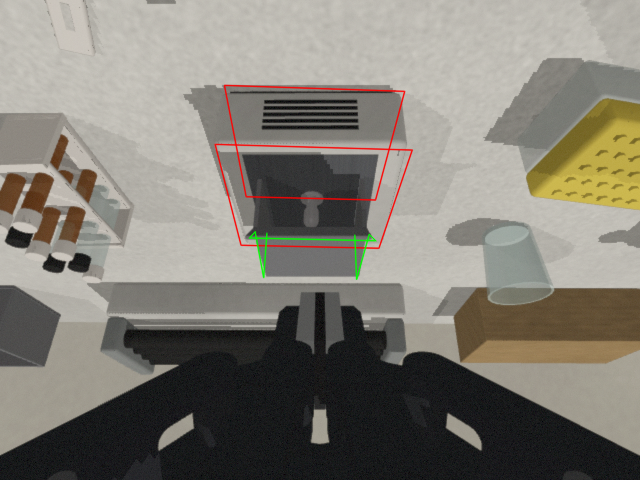

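The wrist view shows the unit's front face, the open mouth of the hood with the toggle at (312,210), and a wireframe that fits. Joint 4 is at its limit here, so moving forward will ease it. Next I compute the path: in under the lip, then around the arc.

```bash
cat >> h.py <<'E'
def sh(pts,s=None,y=0):
    """(fwd,up) tip points about hinge -> tool shifts in mm from now, no turn"""
    s=s or r.sense(); Rc=R.from_quat(s['orientation']); tip=s['ee_pos']+Rc.apply([19,0,0])
    for f,u in pts: print((round(f),round(u)),Rc.inv().apply(b2w((35-f,y,61+u))-tip).round(1))
def where(s=None):
    s=s or r.sense(); Rc=R.from_quat(s['orientation']); tip=s['ee_pos']+Rc.apply([19,0,0])
    b=R.from_euler('z',-YAW).apply(tip-np.array(U)); print('tip fwd,up,y',(35-b[0]).round(1),(b[2]-61).round(1),b[1].round(1),'axis',Rc.apply([1,0,0]).round(2),'F',s['wrist_force'].round(2),'q',s['joint_pos'].round(2),'t',s['time_s'])
E
python3 - <<'E'
from h import *
where(); sh([(132,64),(90,22)])
E
```

```text
tip fwd,up,y 151.3 109.7 2.4 axis [ 0.71 -0.01 -0.71] F [-0.32 -0.28 -0.19] q [-0.87  0.08 -0.51  2.57  1.28  0.86 -0.87] t 2.775
(132, 64) [45.8 18.8 -2.9]
(90, 22) [105.2  18.9  -4.3]
```

Call:
play_rows:
  motion:
    - [1, 0.02, 0.019, -0.003, 0, 0, 0]
    - [1, 0.046, 0.019, -0.003, 0, 0, 0]
    - [1, 0.046, 0.019, -0.003, 0, 0, 0]

```text
time_s: 3.15
ee_pos: [384.6, 210.9, 141.0]
orientation: [0.663, -0.273, -0.268, -0.644]
wrist_force: [0.4, 0.4, -1.8]
finger_gap: -0.004
```

Run:
```python
from h import *
where(); sh([(90,22)])
p=r.snapshot('side'); save('s2',cv2.resize(p['image'][170:300,210:380],None,fx=4,fy=4,interpolation=cv2.INTER_CUBIC))
```

```text
tip fwd,up,y 133.1 66.6 2.6 axis [ 0.71 -0.02 -0.71] F [ 0.44  0.45 -1.79] q [-0.29  0.44 -1.21  2.57  1.47  1.21 -1.06] t 3.15
(90, 22) [62.   1.3 -3.3]
```

View pics/s2.png

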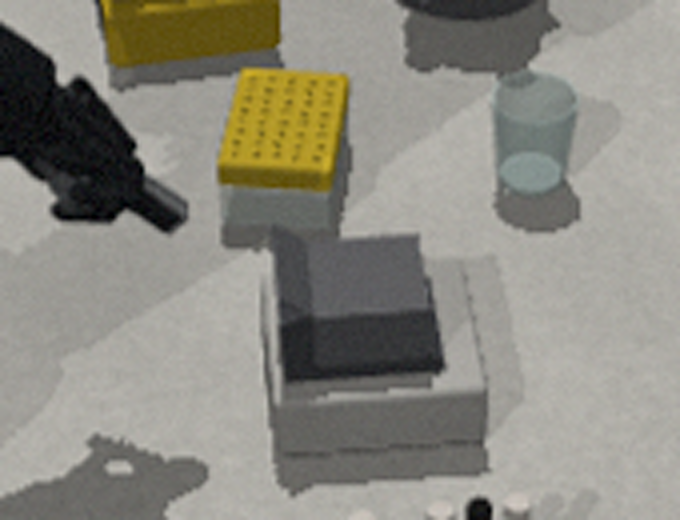

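Call:
play_rows:
  motion:
    - [1, 0.02, 0.001, -0.001, 0, 0, 0]
    - [1, 0.04, 0.001, -0.002, 0, 0, 0]
    - [1, 0.062, 0.001, -0.003, 0, 0, 0]
    - [1, 0.062, 0.001, -0.003, 0, 0, 0]

```text
time_s: 3.7
ee_pos: [427.6, 204.1, 95.3]
orientation: [0.665, -0.275, -0.267, -0.641]
wrist_force: [-0.5, -0.1, -0.7]
finger_gap: 0.0
```

Run:
```python
from h import *
where()
p=r.snapshot('side'); print(proj(p,[r.sense()['ee_pos']]))
save('s3',cv2.resize(p['image'][170:300,210:380],None,fx=4,fy=4,interpolation=cv2.INTER_CUBIC))
c=lambda a,rr=92.5:(rr*np.cos(np.radians(a))+7.8,rr*np.sin(np.radians(a))-7.8)
sh([c(a) for a in (27.7,35,45,55,65,75,85,92,98)])
```

```text
tip fwd,up,y 89.9 20.8 -2.5 axis [ 0.71 -0.02 -0.71] F [-0.53 -0.14 -0.72] q [-0.2   0.71 -1.24  2.57  1.66  1.4  -1.1 ] t 3.7
[[276.9347089  241.56727111]]
(90, 35) [-9.2 -9.9  1.6]
(84, 45) [-12.  -21.3   1. ]
(73, 58) [-13.4 -37.4   0.1]
(61, 68) [-12.  -53.4  -0.7]
(47, 76) [ -7.8 -68.9  -1.6]
(32, 82) [ -1.  -83.5  -2.4]
(16, 84) [  8.3 -96.7  -3.2]
(5, 85) [  16.1 -104.9   -3.7]
(-5, 84) [  23.5 -111.1   -4.1]
```

View pics/s3.png

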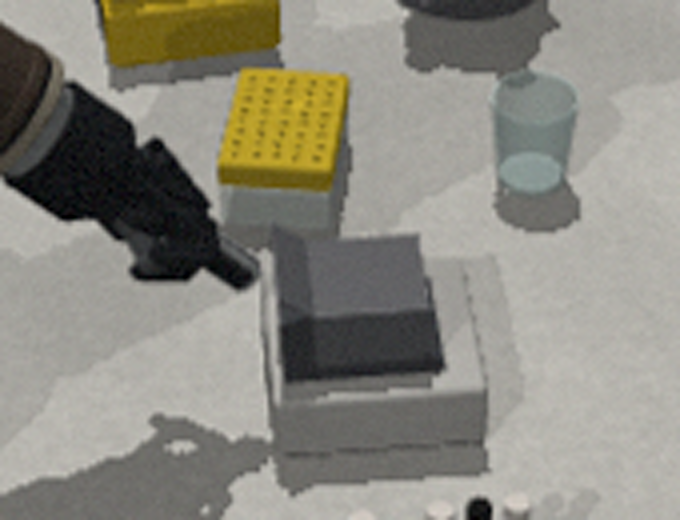

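The finger seems to end short of where I expect the tip. I check this with projected points in both cameras.

Run:
```python
from h import *
s=r.sense(); Rc=R.from_quat(s['orientation'])
out=[]
for c in('side','wrist'):
    p=r.snapshot(c); k=4 if c=='side' else 1.6
    x0,y0,w,h=(240,190,95,75) if c=='side' else (200,130,238,188)
    im=cv2.resize(p['image'][y0:y0+h,x0:x0+w],None,fx=k,fy=k,interpolation=cv2.INTER_CUBIC)
    for o,col in((0,(255,0,0)),(19,(0,255,0))):
        q=proj(p,s['ee_pos']+Rc.apply([[o,11,0],[o,-11,0],[o,0,0]])); print(c,q.round(1).tolist())
        for a in q: cv2.circle(im,tuple(int(v) for v in (a-[x0,y0])*k),2,col,-1)
    q=proj(p,b2w([(-62,-38,120),(-62,38,120),(-40,38,103),(-40,-38,103)]))
    cv2.polylines(im,[((q-[x0,y0])*k).astype(int)],True,(0,0,255),1)
    out.append(cv2.resize(im,(380,300)))
save('t4',np.hstack(out))
```

```text
side [[274.1, 244.1], [279.8, 239.0], [276.9, 241.6]]
side [[279.4, 247.7], [285.2, 242.7], [282.3, 245.2]]
wrist [[319.0, 270.3], [319.1, 321.9], [319.1, 296.6]]
wrist [[319.0, 254.9], [319.1, 302.2], [319.0, 278.9]]
```

View pics/t4.png

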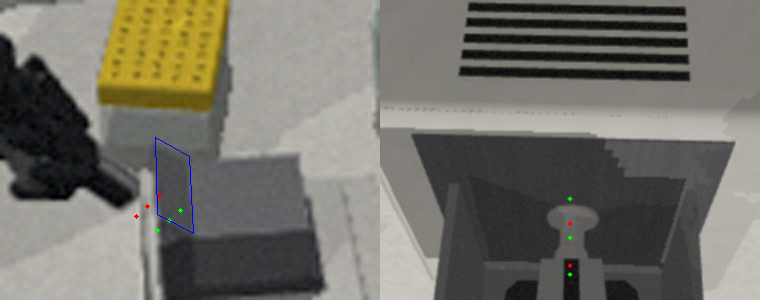

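Run:
```python
from h import *
s=r.sense(); Rc=R.from_quat(s['orientation'])
out=[]
for c,(x0,y0,w,h) in (('side',(255,220,40,40)),('scene',(345,215,60,60))):
    p=r.snapshot(c); a=cv2.cvtColor(cv2.imread(f'pics/{c}.png'),cv2.COLOR_BGR2RGB)
    k=400/w
    tiles=[]
    for im in (a,p['image']):
        t=cv2.resize(im[y0:y0+h,x0:x0+w],(400,400),interpolation=cv2.INTER_NEAREST)
        t=np.clip(t.astype(float)*1.5,0,255).astype(np.uint8)
        for o,col in((-10,(255,255,0)),(0,(255,0,0)),(19,(0,255,0))):
            for q in proj(p,s['ee_pos']+Rc.apply([[o,0,0]])): cv2.circle(t,tuple(int(v) for v in (q-[x0,y0])*k),4,col,-1)
        tiles.append(t)
    out.append(np.hstack(tiles))
save('t5',cv2.resize(np.vstack(out),(600,600)))
p=r.snapshot('wrist'); C=cv2.Rodrigues(p['rvec'])[0]; cam=-C.T@np.ravel(p['tvec'])
print('cam in tool',Rc.inv().apply(cam-s['ee_pos']).round(1),p['camera_matrix'].round(0).tolist())
g=p['image'].mean(2).astype(int); print(g[276:320:2,319-12]); print(g[300,280:360:3])
```

```text
cam in tool [-156.7   68.9   -0.2] [[432.0, 0.0, 319.0], [0.0, 432.0, 238.0], [0.0, 0.0, 1.0]]
[49 48 51 47 49 47 51 50 76 88 93 89 89 89 88 88 89 90 86 87 88 92]
[67 66 65 71 65 68 66 88 90 89 90 89 24 11 30 85 90 89 92 88 67 68 67 68
 68 65 67]
```

View pics/t5.png

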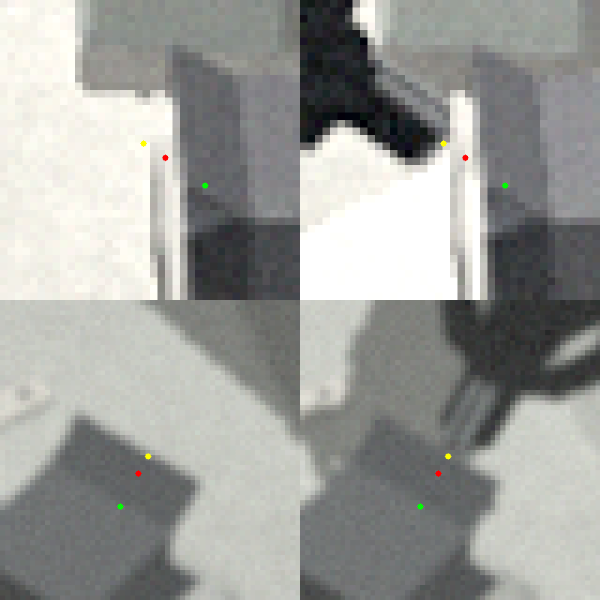

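Both outside cameras and the wrist camera show the real tip about 25–30 mm short of the stated one, with an effective overhang of about -10 mm. I go 16 mm deeper and look again.

Call:
play_rows:
  motion:
    - [1, 0.008, 0, 0, 0, 0, 0]
    - [1, 0.016, 0, 0, 0, 0, 0]
    - [1, 0.016, 0, 0, 0, 0, 0]

```text
time_s: 4.38
ee_pos: [439.9, 203.1, 84.9]
orientation: [0.663, -0.275, -0.266, -0.644]
wrist_force: [1.1, 0.1, 0.3]
finger_gap: 0.004
```

Run:
```python
from h import *
where()
s=r.sense(); Rc=R.from_quat(s['orientation'])
out=[]
for c,(x0,y0,w,h) in (('side',(245,215,50,50)),('wrist',(220,150,200,200))):
    p=r.snapshot(c); k=400/w
    t=cv2.resize(p['image'][y0:y0+h,x0:x0+w],(400,400),interpolation=cv2.INTER_CUBIC)
    t=np.clip(t.astype(float)*1.5,0,255).astype(np.uint8)
    for o,col in((-10,(255,255,0)),(0,(255,0,0)),(19,(0,255,0))):
        for q in proj(p,s['ee_pos']+Rc.apply([[o,0,0]])): cv2.circle(t,tuple(int(v) for v in (q-[x0,y0])*k),3,col,-1)
    out.append(t)
save('t6',np.hstack(out))
```

```text
tip fwd,up,y 77.6 10.5 -3.0 axis [ 0.71 -0.02 -0.71] F [1.06 0.08 0.28] q [-0.18  0.74 -1.22  2.56  1.71  1.42 -1.1 ] t 4.375
```

View pics/t6.png

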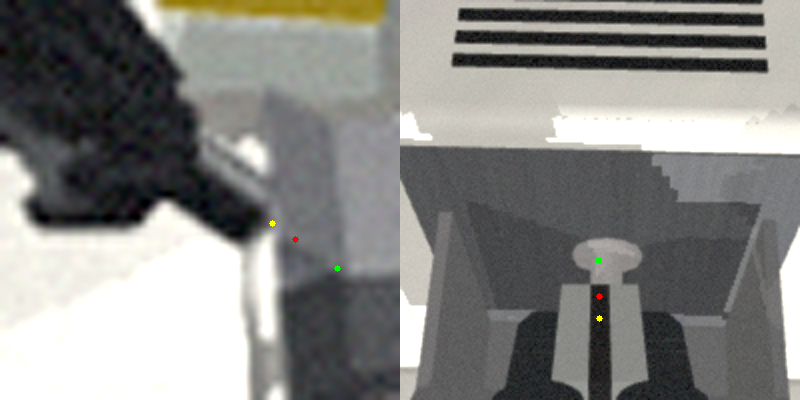

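The picture confirms it: the finger's end is only at the front edge of the lip, about 20 mm below it. I insert 13 mm more.

Call:
play_rows:
  motion:
    - [1, 0.007, 0, 0, 0, 0, 0]
    - [1, 0.013, 0, 0, 0, 0, 0]
    - [1, 0.013, 0, 0, 0, 0, 0]

```text
time_s: 4.85
ee_pos: [449.0, 203.1, 75.9]
orientation: [0.663, -0.275, -0.266, -0.644]
wrist_force: [0.2, 0.4, 0.2]
finger_gap: 0.002
```

```bash
sed -i 's/\[19,0,0\]/[OV,0,0]/; s/^U=/OV=-12.; U=/' h.py; sed -i 's/\[19,0,0\]/[OV,0,0]/' h.py
python3 - <<'E'
from h import *
where()
c=lambda a,rr=92.5:(rr*np.cos(np.radians(a))+7.8,rr*np.sin(np.radians(a))-7.8)
sh([c(a) for a in (27.7,35,45,55,65,75,85,92,98)],y=-2)
E
```

```text
tip fwd,up,y 90.4 23.4 -2.8 axis [ 0.71 -0.02 -0.71] F [0.19 0.41 0.22] q [-0.17  0.77 -1.19  2.56  1.75  1.42 -1.1 ] t 4.85
(90, 35) [-7.8 -8.9  0.5]
(84, 45) [-10.6 -20.3  -0.1]
(73, 58) [-12.  -36.3  -0.8]
(61, 68) [-10.6 -52.4  -1.6]
(47, 76) [ -6.4 -67.9  -2.4]
(32, 82) [  0.4 -82.5  -3.2]
(16, 84) [  9.7 -95.7  -3.9]
(5, 85) [  17.5 -103.9   -4.3]
(-5, 84) [  24.9 -110.1   -4.7]
```

Now lift partway (to about 0.65 rad) and check.

Call:
play_rows:
  motion:
    - [1, -0.008, -0.009, 0, 0, 0, 0]
    - [1, -0.011, -0.02, 0, 0, 0, 0]
    - [1, -0.012, -0.036, 0, 0, 0, 0]
    - [1, -0.012, -0.036, 0, 0, 0, 0]

```text
time_s: 5.35
ee_pos: [466.5, 204.3, 111.3]
orientation: [0.663, -0.274, -0.265, -0.645]
wrist_force: [0.7, -0.7, 0.1]
finger_gap: 0.004
```

Run:
```python
from h import *
where()
for c in ('side','scene','wrist'):
    p=r.snapshot(c)
    for q in ('mixer_guard_lip',):
        for d in r.pinpoint(p,q):
            b=R.from_euler('z',-YAW).apply(np.array(d['xyz'])-U); f,u=35-b[0],b[2]-61
            print(c,np.round(d['xyz']),round(d['confidence'],2),'theta',round(np.arctan2(u,f)-0.546,2),'rad',round(np.hypot(f,u)))
```

```text
tip fwd,up,y 73.0 58.8 -1.0 axis [ 0.71 -0.02 -0.7 ] F [ 0.7  -0.73  0.11] q [-0.08  0.65 -1.21  2.5   1.72  1.3  -0.96] t 5.35
side [455. 202. 150.] 0.67 theta 0.32 rad 117
side [315. 651. 117.] 0.6 theta -0.31 rad 240
scene [452. 202. 147.] 0.84 theta 0.28 rad 116
scene [318. 652. 120.] 0.65 theta -0.3 rad 238
```

The guard is at about 0.3 rad, as planned. I continue the arc to about 1.2 rad.

Call:
play_rows:
  motion:
    - [1, 0.0014, -0.016, 0, 0, 0, 0]
    - [1, 0.006, -0.032, -0.001, 0, 0, 0]
    - [1, 0.012, -0.046, -0.001, 0, 0, 0]
    - [1, 0.022, -0.06, -0.002, 0, 0, 0]
    - [1, 0.03, -0.068, -0.002, 0, 0, 0]
    - [1, 0.037, -0.074, -0.003, 0, 0, 0]
    - [1, 0.037, -0.074, -0.003, 0, 0, 0]
    - [1, 0.037, -0.074, -0.003, 0, 0, 0]

```text
time_s: 6.65
ee_pos: [543.8, 202.3, 136.4]
orientation: [0.663, -0.274, -0.266, -0.644]
wrist_force: [1.3, -0.5, 0.6]
finger_gap: -0.003
```

```bash
cat >> h.py <<'E'
def guard(cams=('side','scene')):
    for c in cams:
        p=r.snapshot(c)
        for d in r.pinpoint(p,'mixer_guard_lip')+[dict(e,t=1) for e in r.pinpoint(p,'mixer_toggle_tip')]:
            b=R.from_euler('z',-YAW).apply(np.array(d['xyz'])-U); f,u=35-b[0],b[2]-61
            if abs(b[1])>80: continue
            if 't' in d: print(c,'toggle',np.round(b),round(d['confidence'],2),'ang',round(.45+np.arctan2(b[0]+10,b[2]-55),2))
            else: print(c,'lip',np.round(b),round(d['confidence'],2),'theta',round(np.arctan2(u,f)-0.546,2),'rad',round(np.hypot(f,u)))
E
python3 - <<'E'
from h import *
where(); guard()
E
```

```text
tip fwd,up,y -4.3 83.9 0.1 axis [ 0.71 -0.02 -0.71] F [ 1.28 -0.53  0.65] q [ 0.1   0.62 -1.19  2.36  1.77  1.15 -0.71] t 6.65
side lip [ 82.   3. 165.] 0.82 theta 1.45 rad 114
side toggle [-25.  -4.  90.] 0.35 ang 0.03
scene lip [ 84.   4. 164.] 0.68 theta 1.47 rad 114
scene toggle [-23.  -2.  89.] 0.37 ang 0.09
```

The guard is at its stop and the toggle is still off. I retract clear.

Call:
play_rows:
  motion:
    - [1, -0.03, 0, 0, 0, 0, 0]
    - [1, -0.07, 0, 0, 0, 0, 0]
    - [1, -0.07, 0, 0, 0, 0, 0]
    - [1, -0.07, 0, 0, 0, 0, 0]

```text
time_s: 7.45
ee_pos: [495.2, 203.3, 186.3]
orientation: [0.663, -0.274, -0.266, -0.644]
wrist_force: [0.4, -0.3, 0.3]
finger_gap: -0.001
```

Run:
```python
from h import *
where(); guard(); sh([(98,70),(95,15),(75,15),(60,15),(45,15),(40,15)],y=-1)
```

```text
tip fwd,up,y 44.3 133.8 -0.8 axis [ 0.71 -0.02 -0.71] F [ 0.44 -0.26  0.27] q [ 0.11  0.4  -1.23  2.39  1.58  1.02 -0.66] t 7.45
side lip [ 83.   1. 163.] 0.75 theta 1.46 rad 113
side toggle [-26.  -4.  88.] 0.43 ang -0.01
scene lip [ 85.   5. 162.] 0.61 theta 1.48 rad 113
scene lip [-22.  -4.  86.] 0.45 theta -0.13 rad 62
scene toggle [-24.  -3.  86.] 0.44 ang 0.03
(98, 70) [ 6.7 82.   3.6]
(95, 15) [ 47.7 118.7   5.1]
(75, 15) [ 61.8 104.6   4.4]
(60, 15) [72.4 94.   3.8]
(45, 15) [83.1 83.4  3.2]
(40, 15) [86.6 79.9  3. ]
```

Call:
play_rows:
  motion:
    - [1, 0.003, 0.04, 0.002, 0, 0, 0]
    - [1, 0.007, 0.082, 0.003, 0, 0, 0]
    - [1, 0.025, 0.1, 0.004, 0, 0, 0]
    - [1, 0.048, 0.119, 0.005, 0, 0, 0]
    - [1, 0.048, 0.119, 0.005, 0, 0, 0]
    - [1, 0.048, 0.119, 0.005, 0, 0, 0]

```text
time_s: 8.5
ee_pos: [444.5, 205.4, 68.3]
orientation: [0.663, -0.275, -0.266, -0.644]
wrist_force: [-0.1, 0.6, 0.6]
finger_gap: 0.001
```

Run:
```python
from h import *
where(); sh([(75,15),(60,15),(50,15),(42,15),(38,15)],y=-1)
```

```text
tip fwd,up,y 95.0 15.7 -0.8 axis [ 0.71 -0.02 -0.71] F [-0.11  0.59  0.57] q [-0.25  0.74 -1.1   2.57  1.77  1.37 -1.16] t 8.5
(75, 15) [ 14.6 -13.5  -1. ]
(60, 15) [ 25.3 -24.1  -1.6]
(50, 15) [ 32.3 -31.2  -2. ]
(42, 15) [ 38.  -36.8  -2.3]
(38, 15) [ 40.8 -39.6  -2.5]
```

Call:
play_rows:
  motion:
    - [1, 0.008, -0.007, 0, 0, 0, 0]
    - [1, 0.015, -0.013, -0.001, 0, 0, 0]
    - [1, 0.02, -0.019, -0.001, 0, 0, 0]
    - [1, 0.025, -0.024, -0.002, 0, 0, 0]
    - [1, 0.032, -0.031, -0.002, 0, 0, 0]
    - [1, 0.038, -0.037, -0.002, 0, 0, 0]
    - [1, 0.038, -0.037, -0.002, 0, 0, 0]

```text
time_s: 9.38
ee_pos: [497.0, 203.1, 66.7]
orientation: [0.663, -0.275, -0.267, -0.643]
wrist_force: [-9.4, 0.3, 4.3]
finger_gap: -0.003
```

Run:
```python
from h import *
where(); guard();
```

```text
tip fwd,up,y 42.4 14.2 -0.9 axis [ 0.71 -0.02 -0.71] F [-9.4   0.34  4.32] q [-0.12  0.74 -1.06  2.49  1.87  1.29 -1.01] t 9.375
side lip [ 87.   3. 164.] 0.62 theta 1.49 rad 116
side toggle [-0. -1. 90.] 0.56 ang 0.73
scene lip [ 84.   3. 163.] 0.78 theta 1.47 rad 113
scene toggle [ 5. -2. 86.] 0.46 ang 0.9
scene toggle [ 83.   1. 161.] 0.36 ang 1.17
```

A 9 N reaction suggests the toggle is against its stop. I push 2 mm more to be sure.

Call:
play_rows:
  motion:
    - [1, 0.0014, -0.0014, 0, 0, 0, 0]
    - [1, 0.0014, -0.0014, 0, 0, 0, 0]

```text
time_s: 9.93
ee_pos: [497.5, 203.3, 66.4]
orientation: [0.663, -0.274, -0.268, -0.642]
wrist_force: [-20.3, -1.2, 10.0]
finger_gap: -0.003
```

Call:
play_rows:
  motion:
    - [1, -0.015, 0.01, 0, 0, 0, 0]
    - [1, -0.06, 0.01, 0, 0, 0, 0]
    - [1, -0.12, 0.01, 0, 0, 0, 0]
    - [1, -0.14, 0.01, 0, 0, 0, 0]
    - [1, -0.14, 0.01, 0, 0, 0, 0]

```text
time_s: 10.55
ee_pos: [393.6, 206.7, 161.0]
orientation: [0.663, -0.272, -0.265, -0.645]
wrist_force: [-0.9, 0.4, -0.0]
finger_gap: 0.002
```

Run:
```python
from h import *
where(); guard(('side','scene','wrist'))
s=r.sense(); Rc=R.from_quat(s['orientation'])
p=r.snapshot('wrist'); save('w7',p['image'])
for pitch in (np.pi/2,):
    sft,rv,tcp=rel((35+85,-1,61+160),pitch,ov=OV); print(sft.round(3),rv.round(3),tcp.round())
```

```text
tip fwd,up,y 145.9 108.4 -1.5 axis [ 0.71 -0.02 -0.7 ] F [-0.94  0.35 -0.01] q [-0.19  0.37 -1.25  2.54  1.45  1.15 -0.96] t 10.55
side lip [ 85.   5. 164.] 0.72 theta 1.47 rad 115
side toggle [ 4.  2. 88.] 0.6 ang 0.85
scene lip [ 84.   5. 163.] 0.94 theta 1.48 rad 113
scene toggle [ 7. -3. 88.] 0.36 ang 0.93
wrist toggle [ 4. -2. 86.] 0.86 ang 0.86
[ 0.122 -0.193 -0.009] [ 0.049 -0.013  0.786] [616. 198. 209.]
```

View pics/w7.png

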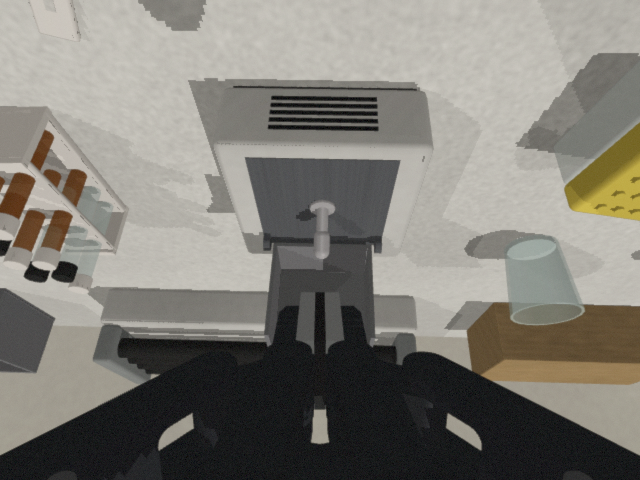

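The wrist view shows the guard standing open and the toggle tipped to the back. Now I go up and over to behind the lip, tool pointing down.

Call:
play_rows:
  motion:
    - [1, -0.03, -0.03, 0, 0, 0, 0]
    - [1, -0.045, -0.045, 0, 0, 0, 0.15]
    - [1, -0.005, -0.08, -0.002, 0.01, 0, 0.3]
    - [1, 0.035, -0.12, -0.004, 0.02, -0.01, 0.46]
    - [1, 0.08, -0.155, -0.006, 0.03, -0.01, 0.62]
    - [1, 0.122, -0.193, -0.009, 0.05, -0.013, 0.786]
    - [1, 0.122, -0.193, -0.009, 0.05, -0.013, 0.786]
    - [1, 0.122, -0.193, -0.009, 0.05, -0.013, 0.786]
    - [1, 0.122, -0.193, -0.009, 0.05, -0.013, 0.786]
    - [1, 0.122, -0.193, -0.009, 0.05, -0.013, 0.786]

```text
time_s: 12.3
ee_pos: [614.7, 199.0, 210.5]
orientation: [-0.491, 0.509, 0.49, 0.51]
wrist_force: [-0.7, 0.1, 0.7]
finger_gap: 0.003
```

Run:
```python
from h import *
where(); guard()
sh([(-85,86),(-52,86),(-30,86),(-10,86),(10,86),(25,86)],y=0)
```

```text
tip fwd,up,y -83.8 161.5 -0.2 axis [ 0. -0. -1.] F [-0.69  0.07  0.69] q [ 0.23  0.71 -1.09  1.47  0.64  1.35  0.63] t 12.3
side lip [ 85.   3. 165.] 0.96 theta 1.47 rad 115
side lip [ 0. -2. -0.] 0.37 theta -1.6 rad 70
side toggle [ 3. -4. 89.] 0.56 ang 0.82
scene lip [ 83.   6. 163.] 0.73 theta 1.47 rad 113
scene toggle [ 6. -2. 88.] 0.43 ang 0.91
(-85, 86) [75.4  0.2  1. ]
(-52, 86) [75.3 33.2  1. ]
(-30, 86) [75.3 55.2  1. ]
(-10, 86) [75.2 75.2  1. ]
(10, 86) [75.2 95.2  1. ]
(25, 86) [ 75.2 110.2   1. ]
```

Call:
play_rows:
  motion:
    - [1, 0.04, 0, 0.001, 0, 0, 0]
    - [1, 0.075, 0, 0.001, 0, 0, 0]
    - [1, 0.075, 0.015, 0.001, 0, 0, 0]
    - [1, 0.075, 0.033, 0.001, 0, 0, 0]
    - [1, 0.075, 0.048, 0.001, 0, 0, 0]
    - [1, 0.075, 0.062, 0.001, 0, 0, 0]
    - [1, 0.075, 0.075, 0.001, 0, 0, 0]
    - [1, 0.075, 0.088, 0.001, 0, 0, 0]
    - [1, 0.075, 0.1, 0.001, 0, 0, 0]
    - [1, 0.075, 0.1, 0.001, 0, 0, 0]
    - [1, 0.075, 0.1, 0.001, 0, 0, 0]
    - [1, 0.075, 0.1, 0.001, 0, 0, 0]

```text
time_s: 14.1
ee_pos: [516.8, 203.4, 134.6]
orientation: [-0.49, 0.51, 0.49, 0.511]
wrist_force: [-0.2, -0.4, -0.9]
finger_gap: -0.004
```

Run:
```python
from h import *
where(); guard()
```

```text
tip fwd,up,y 14.2 85.6 0.2 axis [ 0.  0. -1.] F [-0.19 -0.35 -0.91] q [ 0.26  0.66 -1.11  1.79  0.66  1.12  0.46] t 14.1
side lip [-34.  -4. 158.] 0.62 theta 0.41 rad 119
side toggle [ 0. -1.  2.] 0.36 ang 3.4
scene lip [-62.  -3. 127.] 0.82 theta 0.05 rad 117
```

Call:
play_rows:
  motion:
    - [1, -0.06, 0, 0, 0, 0, 0]
    - [1, -0.12, -0.02, 0, 0, 0, 0]
    - [1, -0.16, -0.06, 0, 0, 0, 0]
    - [1, -0.16, -0.06, 0, 0, 0, 0]
    - [1, -0.16, -0.06, 0, 0, 0, 0]

```text
time_s: 15.02
ee_pos: [575.6, 201.0, 294.1]
orientation: [-0.49, 0.51, 0.49, 0.51]
wrist_force: [0.2, -0.2, -1.1]
finger_gap: 0.001
```

Run:
```python
from h import *
where(); guard()
im=[]
for c in('scene','side'):
    p=r.snapshot(c); im.append(p['image'])
    b=cv2.cvtColor(cv2.imread(f'pics/{c}.png'),cv2.COLOR_BGR2RGB)
save('end',cv2.resize(np.hstack([im[0][150:420,150:470],im[1][150:420,200:520]]),(780,330)))
p=r.snapshot('side')
for q in ('tube_rack','tip_box','cassette_a','vial','beaker','lamp_unit'):
    print(q,[(np.round(d['xyz']).tolist(),round(d['confidence'],2)) for d in r.pinpoint(p,q)])
```

```text
tip fwd,up,y -44.7 245.1 0.2 axis [-0.  0. -1.] F [ 0.17 -0.22 -1.08] q [ 0.26  0.6  -1.15  1.43  0.55  1.46  0.65] t 15.025
side lip [-67.  -3. 122.] 0.94 theta -0.01 rad 119
side toggle [-64.  -4. 120.] 0.63 ang -0.24
scene lip [-62.  -5. 123.] 0.73 theta 0.02 rad 115
tube_rack []
tip_box [([451.0, 440.0, 0.0], 0.96), ([359.0, 64.0, -2.0], 0.46)]
cassette_a [([357.0, 60.0, -2.0], 0.73), ([351.0, -123.0, -2.0], 0.68)]
vial [([356.0, -196.0, 2.0], 0.44)]
beaker [([633.0, 424.0, 2.0], 0.59)]
lamp_unit [([512.0, -207.0, 1.0], 0.95)]
```

View pics/end.png

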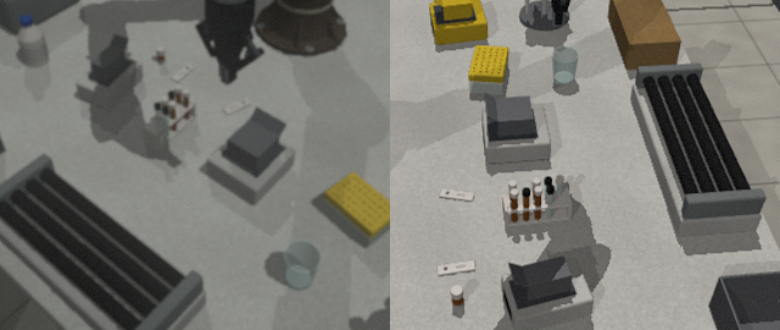

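The guard is shut, the arm is clear and the bystanders are where they were, so I hand the job in.

```bash
python3 -c "
from bench import r
print(r.finish_job())"
```

```text
the job is handed in; nothing more can be done
None
```

The white wide-guarded unit is switched on and its guard is shut again. I handed the job in at about 15 s of the 54 s allowed; no verdict was reported.

- **Opening:** with the closed fingers under the lip I lifted the guard to its stop. It measured 1.46–1.48 rad with the fingers withdrawn and the toggle still off.
- **Toggle:** I pushed it to its stop, with a wrist force of about 20 N at the end. It measured 0.85–0.93 rad afterwards. It cannot be seen under the shut guard, so I could not check it again after closing.
- **Closing:** I tipped the guard forward from behind the lip, stopped, and let it fall on its own. After I raised the arm it measured -0.01 to 0.02 rad. I did not measure the free fall itself.
- **Other things on the bench:** the tip box, cassette_b, vial, beaker and narrow-guarded unit were found again within about 7 mm of where they began. The other cassette and the reagent bottle look unmoved. The tube rack was missed by the network in the last picture, but it stands in place to the eye.

Two things disagreed along the way:
- **Fingertip position:** the real tip sat about 30 mm short of the stated 19 mm overhang in the pictures, so I used the pictures.
- **Guard angle:** one side-camera reading of 0.41 rad, taken just after the drop with the arm partly in view, was not borne out once the arm was clear.

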